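Stow the muddler upright in its covered well at the water bar

TASK

First open the utensil well: pull up the black spring knob, slide the orange cover fully open and let the knob's pin drop into the open-position hole. Then pinch the muddler by the brass bosses of its eye, lift it, loosen your grip so that it swings down and hangs straight, head-down, from your fingers, and grip it firmly again while it hangs clear of the counter. Lower it head first to the floor of the well before letting go, leaving it standing there, and do not disturb the other things on the counter.

Things in the scene. Friction and masses are not known exactly. Their poses are not given: they have to be found in the camera images.
- station: fixed steel utensil well, a box 100 (x) by 190 (y) by 100 mm high, spanning x -50..50, y -105..85 mm in its own frame, origin on its underside. A square well 54 x 54 mm, 94 mm deep, is sunk in its top near the -y end, shut at first by an orange cover (82 x 100 x 6 mm, top 106 mm up) that slides along the station's own +y to open. Two guide rails 110 mm high run along the long edges.
- well_mouth (a point): centre of the well's square mouth, at rim height (100 mm above the counter); x = 0, y = -66 mm in the station's frame
- well_floor (a point): centre of the well's floor, 6 mm above the counter, below well_mouth
- knob (a point): centre of the black plunger knob: round, 26 mm in diameter, 20 mm tall; its top is 10 mm above this point, its underside 12 mm above the cover with a 14 mm stem below. It sits upright on the cover, 35 mm to the station's +y side of the cover's middle, and travels with it.
- cover (a joint): travel of the orange cover in m: 0 = closed, 0.070 = fully open against its stop (about 2 N of sliding friction). It is locked at 0 by the plunger pin; a second hole for the pin lies at 0.070, with about 2 mm of play.
- plunger (a joint): lift of the knob in m: 0 = pin fully down in a hole, 0.012 = fully pulled. The pin sits 7 mm deep in its hole: lift at least 8 mm to free the cover. The spring pulls it down with 3.5 N at 0 and 7.7 N at full lift. Between the holes a released pin rests on the plate at about 0.007.
- muddler: loose muddler, 167 mm long, 0.13 to 0.2 kg, lying flat. Own x axis along its length: square wooden head 34 x 34 x 55 mm at the -x end, 10 mm shaft, round eye at the +x end. Origin under its middle, length axis 17 mm above. Head-heavy: pinched at the eye with 3 to 5 N per finger it swings down, with 35 N it keeps its angle. Hanging head-down, its +x axis points up.
- eye (a point): centre of the muddler's eye: a steel disc 24 mm in diameter and 10 mm thick, standing on edge, with a brass boss 12 mm in diameter on either side; the bosses' flat end faces are 18 mm apart along the muddler's own y axis, which is level at the start, 17 mm above the counter. Pinch across these faces.
- foot (a point): centre of the flat end face of the muddler's head, 155 mm from the eye
- glass0: upturned drinking glass, 84 mm wide, 93 mm tall; bystander, origin at the centre of its underside
- glass1: upturned drinking glass like glass0; bystander
- glass2: upturned drinking glass like glass0; bystander
- glass3: upturned drinking glass like glass0; bystander
- coasters: stack of cork coasters, 90 mm wide, 27 mm tall; bystander, origin under its centre
- tin: small jar with black lid, 60 mm wide, 60 mm tall; bystander, origin under its centre
- dish: white bowl, 100 mm wide, 35 mm tall; bystander, origin under its centre
- carafe: green glass bottle, 80 mm wide, 200 mm tall; bystander, origin under its centre
Not all that is in view belongs to the job. Of the things shaped like the muddler, the wooden one is meant. Of the things shaped like the station, the steel one is meant.

How it is judged (in metres and radians):
On the way, in this order (a step that is already met when the one before it is completed fails the run):
1. the cover is slid fully open and the plunger pin has dropped into the open-position hole (value of joint cover above 0.065 m and value of joint plunger below 0.003 m), for 0.2 s.
2. the muddler hangs head-down, gripped firmly, clear of the counter (angle between muddler's own x axis and vertical below 0.25 rad and height (world z) of foot above 0.015 m and contact force between the fingers and muddler above 20 N), for 0.3 s.
3. the muddler is lowered in the well to within 25 mm of its floor while still held (horizontal distance between foot and well_floor below 0.025 m and z of foot in the frame of well_floor below 0.025 m and contact force between the fingers and muddler above 2 N), for 0.1 s.
At the end, for the whole second after the job is handed in: The cover is open (over 65 mm) with the plunger pin down (under 3 mm) in the open hole; the muddler stands released and at rest in the well, eye up, its foot within 15 mm of the well floor and 25 mm of its centre, leaning less than 0.45 rad (all of step 1 and horizontal distance between foot and well_floor below 0.025 m and z of foot in the frame of well_floor below 0.015 m and angle between muddler's own x axis and vertical below 0.45 rad and linear speed of muddler below 0.03 m/s); the robot touches nothing.
It fails at once if a bystander (glass, coasters, jar, dish or bottle) is moved by more than 25 mm (distance of any of glass0, glass1, glass2, glass3, coasters, tin, dish, carafe from where it was at the start of the episode above 0.025 m).
It also fails if it takes over 64 s, if anything falls off the work surface, if the arm or the gripper's body presses on something with over 40 N, if the wrist force passes 120 N, or if a joint passes its speed limit or range.

ROBOT

A 6-joint arm with a two-finger parallel gripper is mounted at the origin on the work surface. World frame = base frame: x ahead of the robot, y to its left, z up, the work surface at z = 0. Lengths are in mm, angles in rad, forces in N, time in s.
With the tool pointing down it reaches from about 350 to 725 mm from the base axis. Payload 4.3 kg.
Tool frame: the origin (TCP) lies where the fingers leave the gripper's body, on its centre line; the fingertips stand 73 mm ahead of it and the grasp point (between the pads) lies 54 mm ahead of it (nose_length is the distance from the TCP to the fingertips, in mm); z points along the fingers, y is the line along which they close (so a half turn about z gives the same grasp; the last joint's range is limited). The gripper opens to 85 mm and grips with 20 to 120 N. Pads are 22 mm wide; open, the fingers measure 114 mm over their backs; the gripper's body (76 mm by 85 mm) begins 54 mm behind the grasp point. The pads swing forward as they close: fully open they stand 13 mm farther back than shut.
Start: joints at [-1.37, 0.377, 0.081, 1.274, 0, 1.46], TCP at [175.856, -547.479, 303.929] pointing down, gripper open.
Joint ranges: [-2.72, 2.72], [-0.84, 1.66], [-1.02, 1.22], [-1.77, 2.12], [-1.37, 1.28], [-3.14, 3.14]. Speed limits (rad/s): [2.57, 2.57, 3.14, 3.14, 3.14, 3.14].

INTERFACE

Orientations are given as a rotation vector (axis times angle).
In Python, from workcell import * gives the robot as it stands.
- The arm moves only by the tool servo_tool, never from a script. Its argument "motion" is text: rows parted by semicolons, each of 6 numbers parted by spaces: the shift along the world's x, y, z in m, then the turn, a rotation vector about the world's x, y, z in degrees. In form: x y z wx wy wz; .... A call has 1 to 10 rows; each row shifts and turns the commanded pose from where the row before left it; what a row does not reach is not made up. A row lasts 1/8 s, in which the tool goes at most 62.5 mm and 10.7 degrees, less where a joint would pass 70% of its speed; a pose out of reach is approached as far as the arm can. A call with a gripper value outside its range is refused whole. "gripper" is the finger opening in m, from 0 to 0.0854, set as the call begins (left out, the last holds). The fingers move at their own pace and stop on an object; "squeeze" is the grip in N (left out, the last holds). Time passes only in rows, so rows that do not move let the fingers close. It gives the time, the measured TCP pose, the force, the opening and the grip force at its end, in the units of the state.
- observe(): the state, without advancing time (a new reading comes with each control period).
- read_camera(name): name is "side" or "top"; returns the picture (420x560x3 uint8, red, green, blue); there is no depth.
- get_calibration(name): a dict with "fx", "fy", "cx", "cy" (pixels), "view" (4x4, takes a point from world to camera coordinates). Camera axes: x right, y down, z forward; pixel columns grow to the right and rows downward; lengths in mm; the calibration is good to about 2 mm. A picture is of the moment at which its call begins. get_calibration takes no time and is no camera call.
- hand_in(): hands the job in; it is judged then, once.
Trained networks look in the newest picture that a camera, given by its name, has taken for a name from the list of things; names that differ only in an ending like _2 or _b are one class to them, and where a whole thing is asked for, a point or a joint stands for the part that bears it (a point fixed in the world has none). Each returns a list of dicts, best first, with "conf" (0 to 1); they miss things now and then, are a little off and sometimes report something else, mostly with a low value. They report only what shows in the picture. A call takes as long as a camera call. They do not tell look-alikes from the thing itself.
- recognise(camera, query): "xyz" ([x, y, z] in mm, in world coordinates, good to about 4 mm: the middle of the surface that is visible of it).
- landmark_of(camera, query): "xyz" ([x, y, z] in mm, in world coordinates, good to about 4 mm: a listed point, or the origin of a listed thing).
The state is a dict: "clock": time; "joint_pos": joint angles; "dq": joint speeds; "tau": joint torques, N m; "tcp_pos": TCP position; "tool_rot": TCP orientation; "contact_force": force on the tool from outside, world axes, zero at the start; "torque": the same for the moment, N m; "opening": opening from 0.0 (shut) to 1.0 (fully open); "gripper_force": force on a finger pad.
Only numpy, scipy, OpenCV 4.12 (cv2) and the standard library are available. Lean on these libraries where they do the work, as an engineer would, in place of code of your own. Each camera call takes 0.05 s, during which the arm holds its last target. There are 200 camera calls.

## Working session

There is one attempt and no reset: what is moved stays moved. The work goes in short steps, Python scripts to look and compute and a tool call to move; the robot and the scene stay as the last step left them, time stands still between calls to the robot, and variables do not carry over. Pictures are saved under pics/ and viewed, at most 10 in all, crops included, and the job is handed in when it is done.

Besides the shell and the picture viewer there is one more tool, called after "Emit:" as name(argument=value, ...) on one line, values as JSON. servo_tool: Moves the arm, as the interface text tells. Its arguments: {"type":"object","properties":{"motion":{"type":"string"},"gripper":{"type":"number"},"squeeze":{"type":"number"}},"required":["motion"]}

```bash
mkdir -p pics; cat > h.py <<'E'
from workcell import *
import numpy as np, cv2
def proj(c,p):
    k=get_calibration(c); V=np.array(k["view"]); q=V[:3,:3]@np.array(p,float)+V[:3,3]
    return np.array([k["fx"]*q[0]/q[2]+k["cx"],k["fy"]*q[1]/q[2]+k["cy"]])
def unproj(c,uv,z):
    k=get_calibration(c); V=np.array(k["view"]); R=V[:3,:3]; o=-R.T@V[:3,3]
    d=R.T@np.array([(uv[0]-k["cx"])/k["fx"],(uv[1]-k["cy"])/k["fy"],1]); return o+d*(z-o[2])/d[2]
def snap(c,f=None):
    im=read_camera(c)
    if f: cv2.imwrite("pics/"+f,im[:,:,::-1])
    return im
E
python3 - <<'E'
from h import *
a=snap("top");b=snap("side")
cv2.imwrite("pics/a.png",cv2.resize(a,(800,600))[:,:,::-1]);cv2.imwrite("pics/b.png",cv2.resize(b,(800,600))[:,:,::-1])
for c in("top","side"):
  for q in("muddler","eye","foot","station","well_mouth","knob"):
    for d in landmark_of(c,q): print(c,q,np.round(d["xyz"]),round(d["conf"],2),np.round(proj(c,d["xyz"])*800/560))
s=observe();print(s)
E
```

```text
top muddler [514. 223.  -0.] 0.83 [295. 336.]
top muddler [357. 257.  -3.] 0.72 [275. 414.]
top muddler [362. 482.  -0.] 0.6 [161. 412.]
top eye [390. 193.  16.] 0.76 [307. 397.]
top eye [310. 436.  16.] 0.6 [180. 438.]
top foot [325. 335.  17.] 0.74 [233. 431.]
top foot [557. 294.  18.] 0.71 [258. 312.]
top station [ 328. -185.   -1.] 0.79 [499. 429.]
top station [ 548. -193.    3.] 0.61 [500. 319.]
top well_mouth [ 339. -251.  103.] 0.83 [544. 424.]
top well_mouth [ 558. -261.   98.] 0.66 [544. 306.]
top knob [560. 296.  17.] 0.65 [257. 311.]
top knob [ 542. -206.  128.] 0.62 [519. 312.]
top knob [ 332. -202.  126.] 0.44 [520. 428.]
side muddler [363. 482.   2.] 0.95 [475. 558.]
side muddler [514. 222.  -3.] 0.94 [390. 418.]
side muddler [356. 258.  -4.] 0.93 [474. 439.]
side eye [390. 191.  17.] 0.82 [456. 401.]
side eye [309. 432.  17.] 0.6 [507. 527.]
side eye [475. 168.  19.] 0.56 [411. 388.]
side eye [688. 330.   2.] 0.56 [292. 466.]
side foot [561. 298.  15.] 0.75 [363. 449.]
side foot [432. 537.  14.] 0.73 [434. 588.]
side foot [326. 332.  15.] 0.7 [493. 472.]
side station [
[... 309 characters left out ...]
128.] 0.56 [386. 209.]
{'clock': 0.7, 'joint_pos': array([-1.37030452e+00,  3.77254605e-01,  8.10164798e-02,  1.27440821e+00,
       -2.65713152e-06,  1.46052913e+00]), 'dq': array([-0.00016092,  0.00024583, -0.0005966 , -0.00152085,  0.00021259,
       -0.00025131]), 'tau': array([-9.77014060e-04, -4.63367021e+01,  2.70098358e+01, -3.87184753e-05,
       -2.13507510e-04, -1.36041663e-06]), 'tcp_pos': array([ 175.85365551, -547.48181024,  303.96170641]), 'tool_rot': array([3.10359734e+00, 4.86154089e-01, 6.45512000e-06]), 'contact_force': array([-0.51997272,  0.00311162, -0.11116203]), 'torque': array([0.03753766, 0.01605643, 0.0112517 ]), 'gripper_force': 0.0, 'opening': 0.9991755887979166}
```

View pics/a.png

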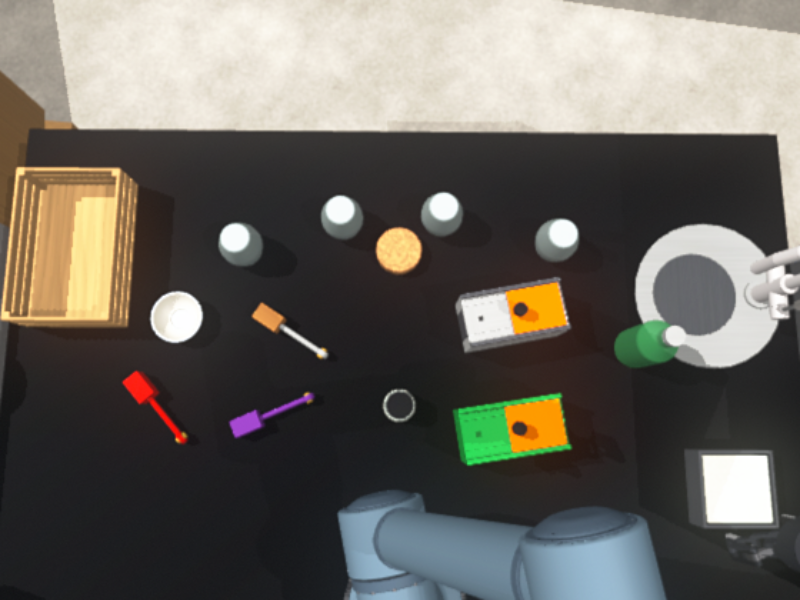

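View pics/b.png

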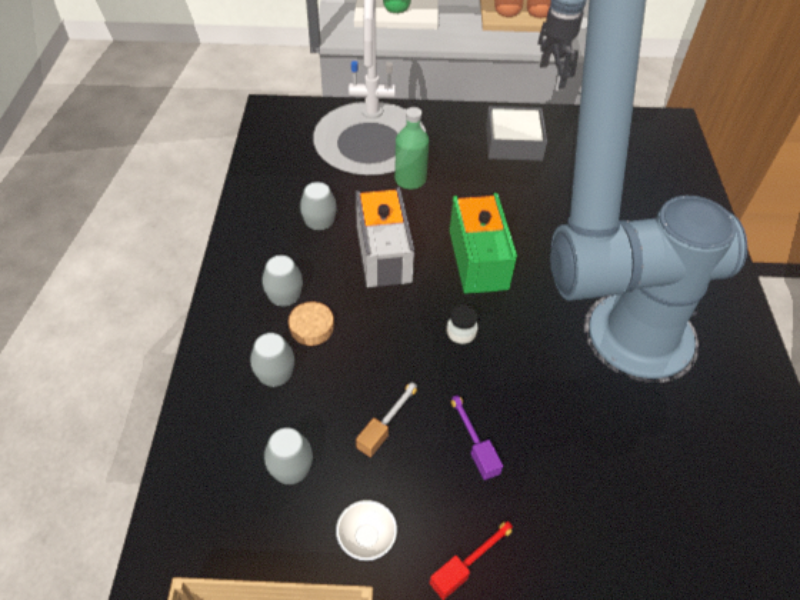

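The top view (800 px scale) shows three muddler shapes: wooden at (295,336), purple at (275,414) and red at (155,412). There are two stations: steel at (515,315) and green at (513,430). By the description I choose the wooden muddler, with its eye at (322,352), and the steel station, with its knob at (521,309). I'll check both in one close crop and refine the points.

```bash
python3 - <<'E'
from h import *
T=snap("top");S=snap("side")
def crop(im,c,w,h): 
    x,y=map(int,c); p=im[y-h//2:y+h//2,x-w//2:x+w//2]; return cv2.resize(p,(400,300),interpolation=cv2.INTER_CUBIC)
m=np.vstack([np.hstack([crop(T,(361,220),100,75),crop(T,(206,234),80,60)]),np.hstack([crop(S,(268,163),100,75),crop(S,(270,290),100,75)])])
cv2.imwrite("pics/c.png",m[:,:,::-1])
# blobs
def cent(im,mask,box):
    x0,x1,y0,y1=box; mm=mask[y0:y1,x0:x1]; ys,xs=np.nonzero(mm); return np.array([xs.mean()+x0,ys.mean()+y0]),len(xs)
for n,im,kb,eb,ob in(("top",T,(350,380,205,228),(217,235,238,255),(340,405,190,240)),("side",S,(258,280,140,156),(278,296,262,282),(240,290,130,160))):
    hsv=cv2.cvtColor(im,cv2.COLOR_RGB2HSV); I=im.astype(int)
    k,nk=cent(im,I.max(2)<60,kb); e,ne=cent(im,(hsv[...,1]>90)&(hsv[...,2]>110),eb)
    om=np.zeros(I.shape[:2],np.uint8); x0,x1,y0,y1=ob; om[y0:y1,x0:x1]=((hsv[...,1]>180)&(hsv[...,2]>150))[y0:y1,x0:x1]
    r=cv2.minAreaRect(np.argwhere(om)[:,::-1].astype(np.float32)); box=cv2.boxPoints(r)
    print(n,"knob",k,nk,unproj(n,k,130)[:2],"eye",e,ne,unproj(n,e,20)[:2]); print([np.round(unproj(n,b,106)[:2]).tolist() for b in box])
P=lambda c,q,near:[np.round(d["xyz"],1).tolist() for d in landmark_of(c,q) if np.linalg.norm(np.array(d["xyz"][:2])-near)<30]
for c in("top","side"):
  for q,nr in(("eye",(475,167)),("foot",(560,296)),("knob",(545,-207)),("well_mouth",(558,-262)),("station",(548,-191)),("muddler",(514,222))):print(c,q,P(c,q,nr))
E
```

```text
top knob [362.33333333 216.66666667] 3 [ 545.89181952 -203.7453549 ] eye [224.57142857 247.        ] 14 [476.52415795 167.32996655]
[[586.0, -187.0], [604.0, -286.0], [522.0, -297.0], [504.0, -199.0]]
side knob [267.71428571 149.        ] 7 [ 548.17096008 -195.17169957] eye [288.28571429 272.35714286] 14 [474.66919471 170.69040516]
[[601.0, -283.0], [517.0, -300.0], [506.0, -197.0], [588.0, -181.0]]
top eye [[474.4, 170.9, 23.5]]
top foot [[557.9, 293.2, 13.9]]
top knob [[542.7, -206.4, 128.7]]
top well_mouth [[557.4, -259.0, 101.8]]
top station [[544.3, -195.0, 1.3]]
top muddler [[515.9, 221.9, 2.5]]
side eye []
side foot [[559.7, 293.8, 15.8]]
side knob [[540.8, -204.6, 126.7]]
side well_mouth [[559.2, -263.0, 94.6]]
side station [[547.6, -190.4, 5.5]]
side muddler [[514.4, 223.6, -2.1]]
```

View pics/c.png

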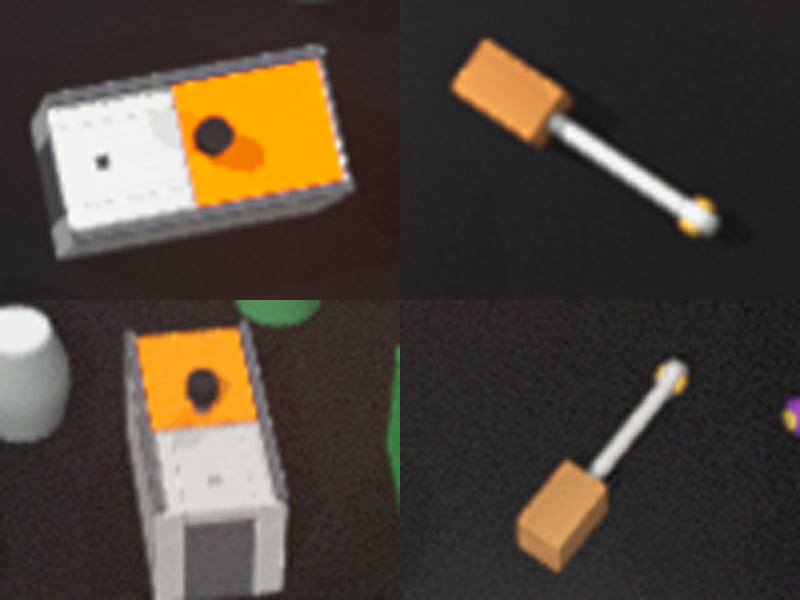

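The crop confirms it: the steel station has its orange cover, with the knob at about (364.5,217) px in the top image and the open hole at about (336.5,223). The muddler is the wood-headed one with the brass-sided eye. Next I'll work out the yaw and the knob position.

```bash
python3 - <<'E'
from h import *
from scipy.spatial.transform import Rotation as R
for z in(128,133,138):print(z,unproj("top",(364.2,216.7),z)[:2],unproj("side",(268.4,148.2),z)[:2])
h=unproj("top",(336.4,222.7),100)[:2];hs=unproj("side",(218+214/4-.4,126+180/4-.4),100)[:2];print("hole",h,hs)
# top crop deck corners/edge lines: orange upper edge & lower edge direction
a,b=[unproj("top",(311+x/4,183+y/4),106)[:2] for x,y in((175,85),(318,58))];print("edge",a,b,np.degrees(np.arctan2(*(a-b)[::-1]))-90)
a,b=[unproj("top",(311+x/4,183+y/4),106)[:2] for x,y in((194,208),(344,182))];print("edge",a,b,np.degrees(np.arctan2(*(a-b)[::-1]))-90)
s=observe();M=R.from_rotvec(s["tool_rot"]).as_matrix();print(M.round(3)); 
y=M[:2,1];print("closing az",np.degrees(np.arctan2(y[1],y[0])))
e=np.array([475,169.]);f=np.array([558.7,294.]);d=e-f;print(np.linalg.norm(d),"mud x az",np.degrees(np.arctan2(d[1],d[0])))
E
```

```text
128 [ 546.16239288 -209.05205995] [ 546.32151736 -200.82942744]
133 [ 545.30489408 -208.04542665] [ 546.12755015 -195.63115728]
138 [ 544.44739528 -207.03879336] [ 545.93358294 -190.43288712]
hole [ 534.39602859 -139.46842435] [ 535.07517916 -134.131101  ]
edge [ 583.80247928 -189.03922414] [ 602.72180812 -286.20105361] 11.01874021355897
edge [ 500.5595742  -199.47190515] [ 518.30027609 -300.21269304] 9.987524059114364
[[ 0.952  0.306  0.   ]
 [ 0.306 -0.952 -0.   ]
 [-0.     0.    -1.   ]]
closing az -72.19231921070325
150.43500257586334 mud x az -123.80626455964384
```

Emit:
servo_tool(motion="0.030 0.028 0.03 0 0 -0.8; 0.038 0.035 0.01 0 0 -0.8; 0.038 0.035 0 0 0 -0.8; 0.038 0.035 0 0 0 -0.8; 0.038 0.035 0 0 0 -0.8; 0.038 0.035 0 0 0 -0.8; 0.038 0.035 0 0 0 -0.8; 0.038 0.035 0 0 0 -0.8; 0.038 0.035 -0.02 0 0 -0.8; 0.035 0.032 -0.04 0 0 -0.6", gripper=0.055)

```text
clock: 2.65
tcp_pos: [547.4, -206.7, 285.2]
tool_rot: [3.127, 0.274, 0.007]
contact_force: [1.3, -0.6, 0.4]
opening: 0.644
gripper_force: 0.0
```

Emit:
servo_tool(motion="-0.002 0 -0.03 0 0 0; 0 0 -0.03 0 0 0; 0 0 -0.02 0 0 0; 0 0 0 0 0 0; 0 0 0 0 0 0")

```text
clock: 3.28
tcp_pos: [543.3, -207.7, 204.9]
tool_rot: [3.129, 0.274, 0.002]
contact_force: [-1.0, 0.3, -0.2]
opening: 0.645
gripper_force: 0.0
```

```bash
python3 - <<'E'
from h import *
T=snap("top");S=snap("side")
cr=lambda im,x,y:cv2.resize(im[y-45:y+45,x-60:x+60],(400,300),interpolation=cv2.INTER_CUBIC)
cv2.imwrite("pics/d.png",np.hstack([cr(T,361,220),cr(S,268,150)])[:,:,::-1])
print(observe()["tcp_pos"])
for c in("top","side"):
  print([np.round(d["xyz"],1).tolist() for d in landmark_of(c,"knob")])
E
```

```text
[ 543.6098706  -207.93679762  205.33978923]
[]
[[544.3, -205.2, 124.7], [329.0, -198.7, 131.8], [370.0, 13.3, -2.3]]
```

View pics/d.png

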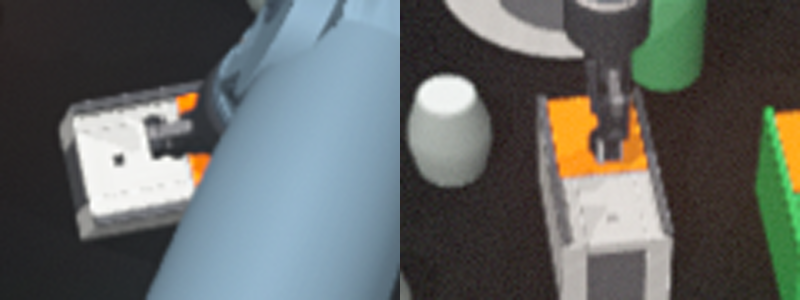

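Emit:
servo_tool(motion="0.002 0 -0.012 0 0 0; 0 0 -0.008 0 0 0; 0 0 0 0 0 0")

```text
clock: 3.85
tcp_pos: [544.0, -207.0, 182.5]
tool_rot: [-3.128, -0.274, 0.004]
contact_force: [-0.3, -1.2, -0.1]
opening: 0.644
gripper_force: 0.0
```

Emit:
servo_tool(motion="0 0 0 0 0 0; 0 0 0 0 0 0; 0 0 0 0 0 0; 0 0 0 0 0 0; 0 0 0 0 0 0; 0 0 0 0 0 0", gripper=0.015, squeeze=40)

```text
clock: 4.6
tcp_pos: [545.0, -207.7, 184.3]
tool_rot: [3.129, 0.274, 0.001]
contact_force: [-0.9, -1.9, 3.4]
opening: 0.288
gripper_force: 39.3
```

Emit:
servo_tool(motion="0 0 0.004 0 0 0; 0 0 0.004 0 0 0; 0 0 0.003 0 0 0; 0 0 0 0 0 0; 0 0 0 0 0 0", squeeze=60)

```text
clock: 5.22
tcp_pos: [544.8, -207.2, 194.5]
tool_rot: [-3.129, -0.274, 0.0]
contact_force: [3.3, -0.4, -7.5]
opening: 0.286
gripper_force: 59.2
```

Emit:
servo_tool(motion="-0.002 0.010 0 0 0 0; -0.002 0.012 0 0 0 0; -0.002 0.012 0 0 0 0; -0.002 0.012 0 0 0 0; -0.002 0.012 0 0 0 0; -0.002 0.010 0 0 0 0; 0 0 0 0 0 0; 0 0 0 0 0 0")

```text
clock: 6.22
tcp_pos: [532.4, -139.8, 194.9]
tool_rot: [3.128, 0.273, -0.002]
contact_force: [-0.1, -5.3, -7.6]
opening: 0.283
gripper_force: 59.8
```

Emit:
servo_tool(motion="0 0.002 0 0 0 0; 0 0.001 0 0 0 0; 0 0 0 0 0 0; 0 0 0 0 0 0")

```text
clock: 6.72
tcp_pos: [532.5, -139.2, 195.2]
tool_rot: [3.123, 0.27, -0.003]
contact_force: [-0.6, -12.2, -7.3]
opening: 0.28
gripper_force: 59.9
```

Emit:
servo_tool(motion="0 -0.001 -0.004 0 0 0; 0 0 -0.004 0 0 0; 0 0 -0.003 0 0 0; 0 0 0 0 0 0; 0 0 0 0 0 0")

```text
clock: 7.35
tcp_pos: [532.5, -139.4, 184.6]
tool_rot: [3.125, 0.271, -0.002]
contact_force: [-2.3, -8.1, -3.8]
opening: 0.279
gripper_force: 60.6
```

Emit:
servo_tool(motion="0 0 0 0 0 0; 0 0 0 0 0 0; 0 0 0 0 0 0", gripper=0.055)

```text
clock: 7.72
tcp_pos: [533.2, -137.1, 184.5]
tool_rot: [-3.129, -0.275, -0.002]
contact_force: [-0.2, -0.2, -0.2]
opening: 0.643
gripper_force: 0.0
```

Emit:
servo_tool(motion="0 0 0.03 0 0 0; 0 0 0.05 0 0 0; 0 0 0.05 0 0 0; -0.01 0.05 0.02 0 0 0; -0.01 0.05 0 0 0 0; 0 0.05 0 0 0 0; 0 0.05 0 0 0 0")

```text
clock: 8.6
tcp_pos: [512.6, 64.4, 334.4]
tool_rot: [-3.129, -0.274, -0.002]
contact_force: [1.6, -0.5, -0.1]
opening: 0.643
gripper_force: 0.0
```

```bash
python3 - <<'E'
from h import *
T=snap("top");S=snap("side")
cr=lambda im,x,y:cv2.resize(im[y-45:y+45,x-60:x+60],(400,300),interpolation=cv2.INTER_CUBIC)
cv2.imwrite("pics/e.png",np.vstack([np.hstack([cr(T,361,220),cr(S,268,160)]),np.hstack([cr(T,206,240),cr(S,270,290)])])[:,:,::-1])
print(observe()["tcp_pos"])
for q in("knob","well_mouth","well_floor","eye","foot"):
 for c in("top","side"):
  print(c,q,[np.round(d["xyz"],1).tolist() for d in landmark_of(c,q) if d["xyz"][0]>450])
E
```

```text
[512.25926795  66.80157094 334.2516901 ]
top knob [[533.0, -141.0, 125.1]]
side knob [[530.9, -138.8, 123.1]]
top well_mouth [[556.4, -261.4, 101.9]]
side well_mouth [[557.2, -259.4, 96.0]]
top well_floor [[556.7, -255.8, 9.0], [754.3, -73.2, 3.3]]
side well_floor [[556.3, -257.0, 8.0], [530.4, -135.9, 125.8]]
top eye []
side eye [[473.5, 166.0, 16.8]]
top foot [[558.8, 298.1, 18.6], [701.9, -302.1, -0.1]]
side foot [[558.7, 296.3, 15.9], [555.6, -255.3, 7.5]]
```

View pics/e.png

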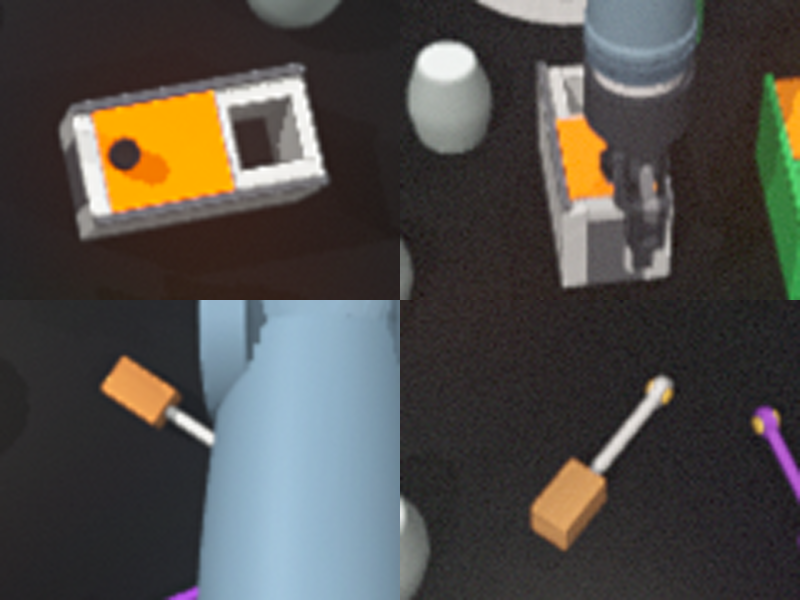

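Emit:
servo_tool(motion="-0.007 0.02 0 0 0 7.75; -0.007 0.02 0 0 0 7.75; -0.006 0.018 -0.02 0 0 7.75; -0.006 0.018 -0.04 0 0 7.75; -0.006 0.015 -0.05 0 0 7.75; -0.006 0.012 -0.05 0 0 7.75; 0 0 -0.034 0 0 0; 0 0 0 0 0 0; 0 0 0 0 0 0", gripper=0.05)

```text
clock: 10.32
tcp_pos: [475.9, 165.4, 141.2]
tool_rot: [2.767, 1.486, 0.003]
contact_force: [0.3, 0.6, 0.9]
opening: 0.589
gripper_force: 0.0
```

```bash
python3 - <<'E'
from h import *
from scipy.spatial.transform import Rotation as R
print(unproj("top",(380.6,214.6),100))
S=snap("side")
s=observe();M=R.from_rotvec(s["tool_rot"]).as_matrix();print(s["tcp_pos"],M.round(3)[:,1],np.degrees(np.arctan2(M[1,1],M[0,1])))
u,v=proj("side",(474,168,17)).astype(int);print(u,v)
g=s["tcp_pos"]+M[:,2]*54;print("grasp px",proj("side",g),"tip",proj("side",s["tcp_pos"]+M[:,2]*73))
cv2.imwrite("pics/f.png",cv2.resize(S[v-60:v+60,u-80:u+80],(800,600),interpolation=cv2.INTER_CUBIC)[:,:,::-1])
for q in("eye","foot"):print(q,[np.round(d["xyz"],1).tolist() for d in landmark_of("side",q) if d["xyz"][0]>450])
E
```

```text
[ 556.84851939 -259.14132836  100.        ]
[476.42799449 165.52929979 141.76277933] [ 0.834 -0.552  0.002] -33.53017184086751
288 272
grasp px [288.58253138 257.10622162] tip [288.28019321 261.04058247]
eye [[476.2, 164.1, 18.9], [528.1, -135.0, 125.5], [560.7, 294.3, 14.6]]
foot [[562.9, 298.2, 17.2]]
```

View pics/f.png

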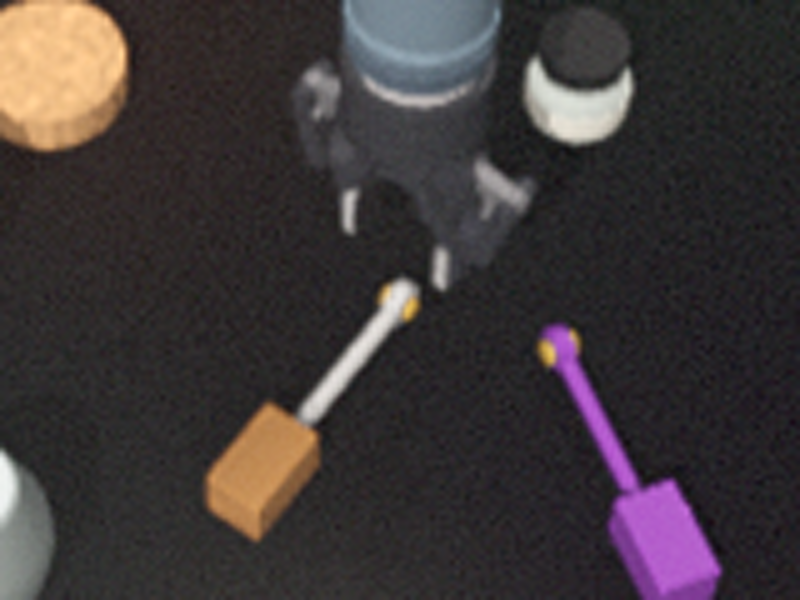

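The crop shows the open fingers straddling the wooden muddler's eye at (399,300), with the brass bosses at (388,297) and (411,306). The alignment is good, so I descend.

Emit:
servo_tool(motion="0 0.002 -0.03 0 0 0; 0 0 -0.025 0 0 0; 0 0 -0.010 0 0 0; 0 0 0 0 0 0; 0 0 0 0 0 0")

```text
clock: 11.1
tcp_pos: [475.8, 167.7, 76.1]
tool_rot: [2.767, 1.487, 0.003]
contact_force: [-0.0, 1.0, -0.8]
opening: 0.584
gripper_force: 0.0
```

Emit:
servo_tool(motion="0 0 0 0 0 0; 0 0 0 0 0 0; 0 0 0 0 0 0; 0 0 0 0 0 0; 0 0 0 0 0 0; 0 0 0 0 0 0", gripper=0.005, squeeze=35)

```text
clock: 11.85
tcp_pos: [475.1, 167.6, 75.0]
tool_rot: [2.767, 1.487, 0.001]
contact_force: [1.2, 1.6, 0.2]
opening: 0.198
gripper_force: 34.1
```

Emit:
servo_tool(motion="0 0 0.015 0 0 0; 0 0 0.03 0 0 0; 0 0 0.03 0 0 0; 0 0 0.03 0 0 0; 0 0 0.03 0 0 0; 0 0 0.03 0 0 0; 0 0 0.03 0 0 0; 0 0 0.025 0 0 0; 0 0 0 0 0 0; 0 0 0 0 0 0")

```text
clock: 13.1
tcp_pos: [474.0, 167.3, 294.0]
tool_rot: [-2.767, -1.487, 0.003]
contact_force: [0.1, 1.2, -2.7]
opening: 0.196
gripper_force: 34.2
```

Emit:
servo_tool(motion="0 0 0 0 0 0; 0 0 0 0 0 0; 0 0 0 0 0 0; 0 0 0 0 0 0", squeeze=4)

```text
clock: 13.6
tcp_pos: [474.8, 167.5, 294.7]
tool_rot: [-2.767, -1.487, 0.001]
contact_force: [0.4, -0.6, -1.7]
opening: 0.194
gripper_force: 34.2
```

Emit:
servo_tool(motion="0 0 0 0 0 0; 0 0 0 0 0 0; 0 0 0 0 0 0", squeeze=4, gripper=0.012)

```text
clock: 13.98
tcp_pos: [474.9, 167.5, 295.0]
tool_rot: [2.767, 1.487, 0.0]
contact_force: [0.6, 0.7, -2.0]
opening: 0.202
gripper_force: 34.2
```

Emit:
servo_tool(motion="0 0 0 0 0 0; 0 0 0 0 0 0; 0 0 0 0 0 0", squeeze=20, gripper=0.015)

```text
clock: 14.35
tcp_pos: [474.9, 167.5, 294.9]
tool_rot: [2.767, 1.487, 0.0]
contact_force: [0.3, -0.2, -0.9]
opening: 0.201
gripper_force: 34.2
```

Emit:
servo_tool(motion="0 0 0 0 0 0; 0 0 0 0 0 0", gripper=0.0168)

```text
clock: 14.6
tcp_pos: [474.9, 167.5, 294.9]
tool_rot: [2.767, 1.487, 0.0]
contact_force: [-1.2, -0.0, -2.2]
opening: 0.196
gripper_force: 32.8
```

Force begins to drop, so the opening command governs it. I'll step in fine increments.

Emit:
servo_tool(motion="0 0 0 0 0 0; 0 0 0 0 0 0", gripper=0.0172)

```text
clock: 14.85
tcp_pos: [474.9, 167.6, 295.0]
tool_rot: [2.767, 1.487, 0.0]
contact_force: [0.2, -0.4, -2.9]
opening: 0.206
gripper_force: 21.8
```

Emit:
servo_tool(motion="0 0 0 0 0 0; 0 0 0 0 0 0", gripper=0.0176)

```text
clock: 15.1
tcp_pos: [474.8, 167.4, 294.9]
tool_rot: [2.767, 1.487, -0.0]
contact_force: [-0.4, 0.1, -2.2]
opening: 0.21
gripper_force: 10.7
```

Emit:
servo_tool(motion="0 0 0 0 0 0; 0 0 0 0 0 0; 0 0 0 0 0 0; 0 0 0 0 0 0; 0 0 0 0 0 0; 0 0 0 0 0 0; 0 0 0 0 0 0; 0 0 0 0 0 0", gripper=0.01783)

```text
clock: 16.1
tcp_pos: [474.9, 167.5, 294.9]
tool_rot: [2.767, 1.487, 0.0]
contact_force: [0.2, -0.5, -0.9]
opening: 0.209
gripper_force: 4.4
```

```bash
python3 - <<'E'
from h import *
S=snap("side");s=observe();print(s["tcp_pos"],s["gripper_force"])
u,v=proj("side",(475,167,200)).astype(int);print(u,v)
cv2.imwrite("pics/g.png",cv2.resize(S[v-40:v+100,u-93:u+93],(744,560),interpolation=cv2.INTER_CUBIC)[:,:,::-1])
for q in("eye","foot"):print(q,[np.round(d["xyz"],1).tolist() for d in landmark_of("side",q)])
E
```

```text
[474.85237872 167.51804437 294.89078392] 4.422059655189514
291 232
eye [[385.1, 191.5, 17.8], [472.4, 164.3, 238.8], [311.2, 433.1, 17.3]]
foot [[327.4, 332.6, 15.2], [429.0, 536.2, 17.0], [468.4, 156.2, 79.4], [552.9, -259.9, 12.1], [372.8, 10.5, -1.4]]
```

View pics/g.png

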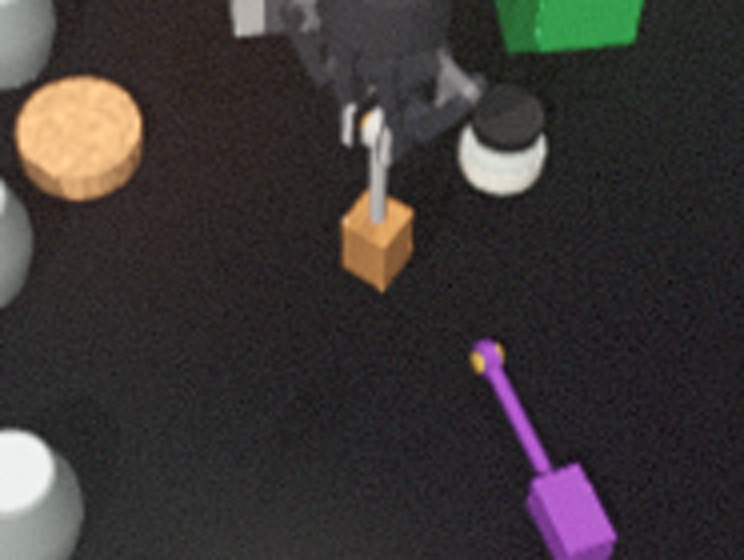

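It hangs head-down: bosses at (370,122) and head at (377,240) in the crop. The lean is about 0.06 rad. I grip firmly now.

Emit:
servo_tool(motion="0 0 0 0 0 0; 0 0 0 0 0 0; 0 0 0 0 0 0; 0 0 0 0 0 0; 0 0 0 0 0 0; 0 0 0 0 0 0", gripper=0.005, squeeze=40)

```text
clock: 17.0
tcp_pos: [474.9, 167.5, 294.9]
tool_rot: [2.767, 1.487, 0.0]
contact_force: [0.2, -0.2, -3.4]
opening: 0.201
gripper_force: 39.0
```

Emit:
servo_tool(motion="0 0 0.03 0 0 0; 0 0 0.03 0 0 0; 0 0 0.025 0 0 0; 0 0 0 0 0 0")

```text
clock: 17.5
tcp_pos: [475.9, 167.8, 381.8]
tool_rot: [2.766, 1.487, 0.007]
contact_force: [0.5, -0.0, -2.2]
opening: 0.196
gripper_force: 39.3
```

```bash
python3 - <<'E'
from h import *
for i in range(3):
 for c in("side","top"):
  snap(c)
  for q in("eye","foot"):print(c,q,[np.round(d["xyz"],1).tolist() for d in landmark_of(c,q) if abs(d["xyz"][0]-475)<40 and abs(d["xyz"][1]-167)<40])
s=observe();print(s["tcp_pos"],s["gripper_force"],s["joint_pos"])
E
```

```text
side eye [[472.7, 166.7, 321.7]]
side foot [[470.0, 157.1, 165.2]]
top eye [[470.8, 166.5, 319.6]]
top foot [[467.3, 155.7, 162.0]]
side eye [[472.6, 160.0, 320.0]]
side foot [[468.6, 155.6, 161.2]]
top eye [[471.0, 167.6, 321.8]]
top foot [[464.6, 154.8, 163.6]]
side eye [[471.7, 164.1, 323.6]]
side foot [[466.7, 157.3, 164.5]]
top eye [[474.2, 169.2, 323.5]]
top foot [[465.2, 156.5, 165.4]]
[474.89068862 167.52840115 379.98510123] 39.296826124191284 [ 2.13159149e-01  2.21309894e-01  6.14559564e-02  1.41072483e+00
 -1.07723587e-04  2.36852522e+00]
```

Emit:
servo_tool(motion="0 0 0.005 3.4 -2.2 0; 0.004 -0.02 0 0 0 -2; 0.007 -0.035 0 0 0 -5; 0.008 -0.045 0 0 0 -6; 0.009 -0.045 0 0 0 -6; 0.009 -0.045 0 0 0 -6; 0.009 -0.045 0 0 0 -6; 0.008 -0.045 0 0 0 -6; 0.008 -0.04 0 0 0 -5; 0.007 -0.035 0 0 0 -3", squeeze=50)

```text
clock: 19.65
tcp_pos: [543.9, -189.1, 384.8]
tool_rot: [-3.117, -0.31, -0.11]
contact_force: [-0.2, -0.3, -1.8]
opening: 0.19
gripper_force: 50.3
```

Emit:
servo_tool(motion="0.006 -0.03 0 0 0 -1.5; 0.004 -0.025 0 0 0 0; 0.003 -0.017 0 0 0 0; 0 0 0 0 0 0; 0 0 0 0 0 0; 0 0 0 0 0 0")

```text
clock: 20.4
tcp_pos: [556.8, -258.5, 385.2]
tool_rot: [-3.121, -0.275, -0.111]
contact_force: [0.1, -0.3, -1.1]
opening: 0.194
gripper_force: 50.3
```

```bash
cat > m.py <<'E'
from h import *
from scipy.spatial.transform import Rotation as R
r={}
for i in range(4):
 for c in("side","top"):
  snap(c)
  for q in("eye","foot"):
   for d in landmark_of(c,q):
    if abs(d["xyz"][0]-557)<30 and abs(d["xyz"][1]+259)<30: r.setdefault((c,q),[]).append(d["xyz"])
for k in r:print(k,len(r[k]),np.round(np.mean(r[k],0),1))
s=observe();M=R.from_rotvec(s["tool_rot"]).as_matrix();print(s["clock"],s["tcp_pos"],s["gripper_force"],M.round(3).tolist())
E
python3 m.py
```

```text
('side', 'eye') 4 [ 557.1 -258.5  325.9]
('side', 'foot') 4 [ 557.4 -258.9  168.6]
('top', 'eye') 4 [ 558.  -255.3  327.9]
('top', 'foot') 5 [ 553.3 -260.7  186.8]
21.6 [ 556.8484085  -259.50179985  384.95934096] 50.28050780296326 [[0.982, 0.174, 0.069], [0.173, -0.985, 0.013], [0.071, -0.001, -0.998]]
```

Emit:
servo_tool(motion="0 0 -0.02 0 0 0; 0 0 -0.025 0 0 0; 0 0 -0.02 0 0 0; 0 0 -0.015 0 0 0; 0 0 -0.01 0 0 0; 0 0 -0.01 0 0 0; 0 0 0 0 0 0")

```text
clock: 22.48
tcp_pos: [556.6, -259.3, 284.3]
tool_rot: [-3.12, -0.273, -0.109]
contact_force: [-0.3, 0.0, -2.1]
opening: 0.193
gripper_force: 50.3
```

Emit:
servo_tool(motion="0 0 -0.012 0 0 0; 0 0 -0.012 0 0 0; 0 0 -0.012 0 0 0; 0 0 -0.008 0 0 0; 0 0 -0.006 0 0 0; 0 0 -0.004 0 0 0; 0 0 0 0 0 0")

```text
clock: 23.35
tcp_pos: [556.8, -259.4, 230.8]
tool_rot: [-3.121, -0.273, -0.11]
contact_force: [-0.0, -0.2, -1.5]
opening: 0.187
gripper_force: 50.3
```

Emit:
servo_tool(motion="0 0 -0.002 0 0 0; 0 0 -0.002 0 0 0; 0 0 0 0 0 0; 0 0 0 0 0 0")

```text
clock: 23.85
tcp_pos: [556.9, -259.5, 227.0]
tool_rot: [-3.121, -0.273, -0.11]
contact_force: [0.6, 0.6, -1.6]
opening: 0.188
gripper_force: 50.3
```

Emit:
servo_tool(motion="0 0 -0.002 0 0 0; 0 0 0 0 0 0; 0 0 0 0 0 0")

```text
clock: 24.22
tcp_pos: [556.8, -259.4, 224.9]
tool_rot: [-3.121, -0.273, -0.11]
contact_force: [-0.2, -0.7, -1.9]
opening: 0.192
gripper_force: 50.3
```

Emit:
servo_tool(motion="0 0 -0.002 0 0 0; 0 0 0 0 0 0; 0 0 0 0 0 0")

```text
clock: 24.6
tcp_pos: [556.8, -259.5, 222.9]
tool_rot: [-3.121, -0.273, -0.11]
contact_force: [0.0, -0.6, -1.8]
opening: 0.191
gripper_force: 50.3
```

Emit:
servo_tool(motion="0 0 -0.0015 0 0 0; 0 0 0 0 0 0; 0 0 0 0 0 0")

```text
clock: 24.98
tcp_pos: [556.9, -259.5, 221.5]
tool_rot: [-3.121, -0.273, -0.11]
contact_force: [0.3, 0.0, -0.8]
opening: 0.193
gripper_force: 50.3
```

Emit:
servo_tool(motion="0 0 -0.001 0 0 0; 0 0 0 0 0 0; 0 0 0 0 0 0")

```text
clock: 25.35
tcp_pos: [557.4, -259.7, 221.3]
tool_rot: [-3.122, -0.274, -0.113]
contact_force: [0.7, 0.5, 5.3]
opening: 0.191
gripper_force: 50.9
```

Floor contact shows at +5 N. I release gently and open modestly.

Emit:
servo_tool(motion="0 0 0 0 0 0; 0 0 0 0 0 0; 0 0 0 0 0 0", gripper=0.022)

```text
clock: 25.72
tcp_pos: [556.6, -259.4, 219.9]
tool_rot: [-3.12, -0.273, -0.109]
contact_force: [-0.5, -0.5, 0.3]
opening: 0.257
gripper_force: 0.0
```

Emit:
servo_tool(motion="0 0 0 0 0 0; 0 0 0 0 0 0; 0 0 0 0 0 0", gripper=0.05)

```text
clock: 26.1
tcp_pos: [556.9, -259.5, 220.4]
tool_rot: [-3.121, -0.273, -0.11]
contact_force: [-0.1, -0.2, -0.3]
opening: 0.588
gripper_force: 0.0
```

Emit:
servo_tool(motion="0 0 0.01 0 0 0; 0 0 0.02 0 0 0; 0 0 0.04 0 0 0; 0 0 0.04 0 0 0; -0.01 0.04 0 0 0 0; -0.01 0.05 0 0 0 0; -0.01 0.05 0 0 0 0; -0.01 0.05 0 0 0 0; 0 0.03 0 0 0 0; 0 0 0 0 0 0")

```text
clock: 27.35
tcp_pos: [516.7, -37.7, 331.5]
tool_rot: [-3.121, -0.279, -0.112]
contact_force: [0.6, 0.7, 0.3]
opening: 0.588
gripper_force: 0.0
```

```bash
python3 m.py; python3 - <<'E'
from h import *
T=snap("top");S=snap("side")
cr=lambda im,x,y:cv2.resize(im[y-45:y+45,x-60:x+60],(400,300),interpolation=cv2.INTER_CUBIC)
cv2.imwrite("pics/i.png",np.hstack([cr(T,361,220),cr(S,268,140)])[:,:,::-1])
print([np.round(d["xyz"]).tolist() for d in landmark_of("top","knob")])
E
```

```text
('side', 'eye') 4 [ 557.6 -259.2  163. ]
('top', 'eye') 4 [ 557.1 -254.3  163.6]
('top', 'foot') 5 [ 557.5 -259.3   37.7]
28.55 [516.85889774 -39.42869038 330.42609344] 0.0 [[0.982, 0.174, 0.069], [0.173, -0.985, 0.013], [0.071, -0.001, -0.998]]
[[331.0, -202.0, 128.0]]
```

View pics/i.png

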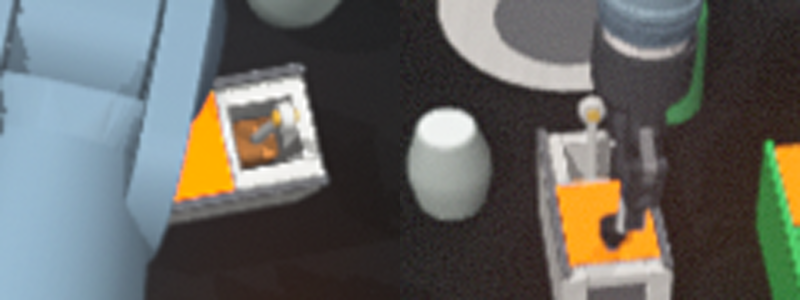

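The crops show the muddler upright in the well, eye at (592,110) in the side crop and head inside the mouth in the top crop. The cover is open, the knob is down at (615,232), and the arm is clear.

```bash
python3 -c "
from workcell import *
print(hand_in())"
```

```text
the job is handed in; nothing more can be done
None
```

I handed the job in at about 29 s of the 64 s limit: the cover is open with the pin down, and the muddler stands released head-down in the well; the hand-in returned no verdict.

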